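# Tighten a strut's gland ring to its paint marks with a pin spanner

### The job

The gland ring on the leaning suspension strut was left a little slack. Take the two-pin spanner with the orange handle, push both of its pins fully into the two holes of the ring before you turn it, and tighten the ring clockwise with the spanner (not with the fingers) until its yellow paint mark lines up with the one on the strut below. Then take the spanner off and lay it back flat on the bench, pins down, leaving the other things where they are.

Things in the scene. Friction and masses are not known exactly. Their poses are not given: they have to be found in the camera images.
- ring_face (a point): Centre of the upper face of the gland ring, a knurled aluminium ring 84 mm across, 16 mm thick, on top of a strut clamped in a fixed blue cradle; the strut leans 24 degrees from vertical towards the robot's side. Axes turn with the ring: z out of the face along the strut, y through the two pin holes, x in the face, within 40 degrees of straight uphill (away from the robot).
- hole_a (a point): Point 10 mm deep on the axis of the pin hole at y = +26 mm of the ring. Each hole is 12 mm across and 12 mm deep, square to the face. Same axes as ring_face.
- hole_b (a point): Point 10 mm deep on the axis of the other pin hole, at y = -26 mm of the ring (52 mm from the first). Same axes as ring_face.
- rod_tip (a point): Top end of the strut's steel rod, 16 mm thick, which stands 38 mm out of the centre of the ring's face. z along the rod (24 degrees from vertical). Below the ring the dark strut is 96 mm across for 20 mm, then 60 to 70 mm; the cradle (base 145 x 130 mm on the bench) is all below that.
- gland_ring (a joint): Turn of the ring (rad). Grows as it is tightened, clockwise seen from above its face; 0 where the two yellow marks meet. Starts between -1.05 and -0.65. It is stiff (0.5 N m of friction), stays where it is left, and can go past the mark (stop at 0.35) and be turned back.
- ring_mark (a point): The ring's yellow paint mark, 6 mm wide, at the upper outer edge of its rim, 42 mm from the axis, 25 degrees anticlockwise (seen from above the face) from the ring's -x.
- strut_mark (a point): The strut's yellow paint mark, 6 mm wide, on the dark shoulder just below the ring (over the shoulder's top edge and down its side), on the side that faces the robot: this point is on the shoulder's edge, 48 mm from the axis, 16.5 mm below the level of the ring's face.
- spanner_grip (a point): Centre of the orange handle of the two-pin spanner (half-way up, 12 mm over the bench), which lies pins down left or right of the strut. Axes: x from the handle to the head, y along the line of the pins, z up. Handle 98 (x) x 24 (y) x 24 mm (z). Whole spanner 190 mm, about 0.26 kg. With the pins fully in, its axes are those of ring_face, or turned half a turn about z.
- spanner_head (a point): Point half-way between the two pins on the underside of the spanner's head, at (+111, 0, -2) mm from spanner_grip, same axes. It comes to ring_face when the pins are fully in. The head is a steel plate 6 mm thick, 71 mm wide, forked: its 34 mm gap, open to +x, passes round the strut's rod.
- pin_a (a point): Tip of the spanner's pin at +y of spanner_head. Both pins are 8 mm thick with bevelled ends, stand 10 mm down from the plate, 52 mm apart (y = +26 and -26 mm); their tips are level with the handle's underside. They have 2 mm of play all round in the ring's holes. Axes of the spanner.
- pin_b (a point): Tip of the spanner's pin at -y of spanner_head. Axes of the spanner.
- pliers_red: Red-handled pliers lying flat on the bench, 54 x 182 x 14 mm; bystander. Origin under its centre.
- bearing: Ball bearing lying flat, 47 mm across, 14 mm high; bystander. Origin under its centre.
- red_canister: Small red pressure canister standing, 58 mm across, 206 mm high; bystander. Origin under its centre.
- compound_tub: Blue and white plastic tub standing, 90 mm across, 79 mm high; bystander. Origin under its centre.
- box_black: Small black carton, 50 x 85 x 30 mm; bystander. Origin under its centre.
- tape_black: Roll of black tape lying flat, 62 mm across, 19 mm high; bystander. Origin under its centre.

How it is judged:
By the outcome, as a careful person would: the job done as asked, in the order asked, and still so for the second after the job is handed in, with the robot touching nothing.
It also fails if it takes over 67 s, if anything falls off the work surface, if the arm or the gripper's body presses on something with over 40 N, if the wrist force passes 120 N, or if a joint passes its speed limit or range.

### The arm

A 6-joint arm with a two-finger parallel gripper is mounted at the origin on a cart in front of the work surface, level with it; the furniture and walls round the work are solid. World frame = base frame: x ahead of the robot, y to its left, z up, the work surface at z = 0. Lengths are in m, angles in rad, forces in N, time in s.
With the tool pointing down it reaches from about 0.35 to 0.975 m from the base axis. Payload 4.9 kg.
Tool frame: the origin (TCP) lies midway between the tips of the shut fingers; the grasp point (between the pads) lies 19 mm behind it; z points along the fingers, y is the line along which they close (so a half turn about z gives the same grasp; the last joint's range is limited). The gripper opens to 85 mm and grips with 20 to 120 N. Pads are 22 mm wide; open, the fingers measure 114 mm over their backs; the gripper's body (76 mm by 85 mm) begins 54 mm behind the grasp point. The pads swing forward as they close: fully open they stand 13 mm farther back than shut.
Start: joints at [-1.235, 0.053, 1.613, -0, 1.476, -0.119], TCP at [0.275, -0.561, 0.231] pointing down, gripper open.
Joint ranges: [-3.01, 3.01], [-1.01, 2.22], [0.06, 2.58], [-1.02, 4.17], [0.09, 2.62], [-3.14, 3.14]. Speed limits (rad/s): [2.57, 2.57, 3.14, 3.14, 3.14, 3.14].

### API

Orientations are given as a unit quaternion [w, x, y, z].
In Python, from plant import * gives the robot as it stands.
- The arm moves only by the tool jog_arm, never from a script. Its argument "targets" is a list of rows, each a list of 3 entries, a list of its own where there are three numbers: the shift along the tool's x, y, z in units of 25 mm (1.0 is 25 mm), then the turn, a rotation vector about the tool's x, y, z in units of 8 degrees (1.0 is 8 degrees), then the opening in per cent of the stroke, from 0 (shut) to 100 (fully open). A call has 1 to 8 rows; each row is the pose to reach, as a shift and turn from the pose commanded when the call began, along the tool's axes at that moment; what a row does not reach only later rows make up. A row lasts 1/8 s, in which the tool goes at most 62.5 mm and 10.7 degrees, less where a joint would pass 70% of its speed; a pose out of reach is approached as far as the arm can. A call with a gripper value outside its range is refused whole. The fingers move at their own pace and stop on an object; the grip force is fixed at half the most. Time passes only in rows, so rows that repeat a pose let the fingers close. It gives the time, the measured TCP pose, the force, the opening and the grip force at its end, in the units of the state.
- state(): the state, without advancing time (a new reading comes with each control period).
- grab_frame(name): name is "scene" or "top" or "wrist"; returns (picture, depth): 480x640x3 uint8, red, green, blue; 480x640 float32, m along the optical axis (not along the pixel's ray), 0 where there is no reading.
- camera_params(name): a dict with "fovy" (degrees; the focal length in pixels is half the picture's height over the tangent of half this angle, whatever the lens; pixels are square), "cx", "cy" (the principal point, pixels), "dist" ([k1, k2, p1, p2, k3] as OpenCV has them; the pictures are not rectified), "rvec" (rotation vector, rad) and "tvec" (3), from world to camera coordinates, as OpenCV has them; the wrist camera has in their place "hand_eye" (4x4, takes a point from camera to tool coordinates, whose origin is the TCP and whose axes are the flange's). Camera axes: x right, y down, z forward; pixel columns grow to the right and rows downward; lengths in m; the calibration is good to about 2 mm. A picture is of the moment at which its call begins: read the wrist's pose just before it. camera_params takes no time and is no camera call.
- job_done(): hands the job in; it is judged then, once.
The state is a dict: "time": time; "joint_pos": joint angles; "joint_vel": joint speeds; "joint_efforts": joint torques, N m; "tool_pos": TCP position; "tool_rot": TCP orientation; "contact_force": force on the tool from outside, world axes, zero at the start; "ft_torque": the same for the moment, N m; "gripper_width": opening from 0.0 (shut) to 1.0 (fully open); "grasp_force": force on a finger pad.
Only numpy, scipy, OpenCV 4.12 (cv2) and the standard library are available. Lean on these libraries where they do the work, as an engineer would, in place of code of your own. Each camera call takes 0.05 s, during which the arm holds its last target. There are 200 camera calls.

## Working session

There is one attempt and no reset: what is moved stays moved. The work goes in short steps, Python scripts to look and compute and a tool call to move; the robot and the scene stay as the last step left them, time stands still between calls to the robot, and variables do not carry over. Pictures are saved under pics/ and viewed, at most 10 in all, crops included, and the job is handed in when it is done.

Besides the shell and the picture viewer there is one more tool, called after ">>>" as name(argument=value, ...) on one line, values as JSON. jog_arm: Moves the arm, as the interface text tells. Its arguments: {"type":"object","properties":{"targets":{"type":"array"}},"required":["targets"]}

```bash
ls; mkdir -p pics; python3 - <<'E'
from plant import *
import cv2,numpy as np
for n in ("scene","top"):
    im,d=grab_frame(n); cv2.imwrite(f"pics/{n}0.png",im[:,:,::-1]); np.savez(f"pics/{n}0.npz",im=im,d=d)
    print(n,{k:np.round(v,4).tolist() for k,v in camera_params(n).items()})
print({k:np.round(v,4).tolist() for k,v in camera_params("wrist").items()})
print(state())
E
```

```text
pics
scene {'fovy': 45.1514, 'cx': 320.4646, 'cy': 240.9118, 'dist': [-0.092, 0.0, 0.0, 0.0, 0.0], 'rvec': [1.1471, -1.9605, 1.2865], 'tvec': [0.3268, 0.3474, 1.2022]}
top {'fovy': 46.1167, 'cx': 329.5374, 'cy': 238.5499, 'dist': [-0.0485, 0.0, 0.0, 0.0, 0.0], 'rvec': [1.5291, -2.4814, 0.4755], 'tvec': [0.2644, 0.5208, 1.4033]}
{'fovy': 64.1519, 'cx': 325.8789, 'cy': 236.1819, 'dist': [-0.0568, 0.0, 0.0, 0.0, 0.0], 'hand_eye': [[-0.0006, -0.955, -0.2965, 0.0755], [1.0, -0.0007, 0.0004, -0.0003], [-0.0006, -0.2965, 0.955, -0.1424], [0.0, 0.0, 0.0, 1.0]]}
{'time': 0.1, 'joint_pos': array([-1.23500408e+00,  5.32916663e-02,  1.61413890e+00,  1.34075166e-05,
        1.47600546e+00, -1.19001200e-01]), 'joint_vel': array([-0.00086268, -0.00054354, -0.00401983,  0.00047191,  0.00124873,
       -0.00066426]), 'joint_efforts': array([-2.69697175e-04, -3.94908035e+01, -3.71361887e+01, -2.25852345e-04,
        3.90049769e-03, -8.69150767e-06]), 'tool_pos': array([ 0.27436626, -0.56093889,  0.23019607]), 'tool_rot': array([-9.16999625e-04,  9.74256314e-01,  2.25441310e-01, -9.30773181e-05]), 'contact_force': array([-0.84859193, -0.2796989 , -1.33381227]), 'ft_torque': array([-0.01698814, -0.05175877,  0.06141972]), 'grasp_force': 0.0, 'gripper_width': 0.994714260175284}
```

View pics/scene0.png

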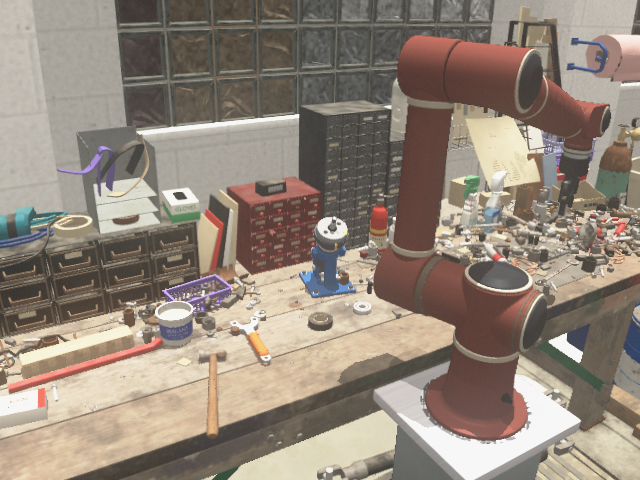

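View pics/top0.png

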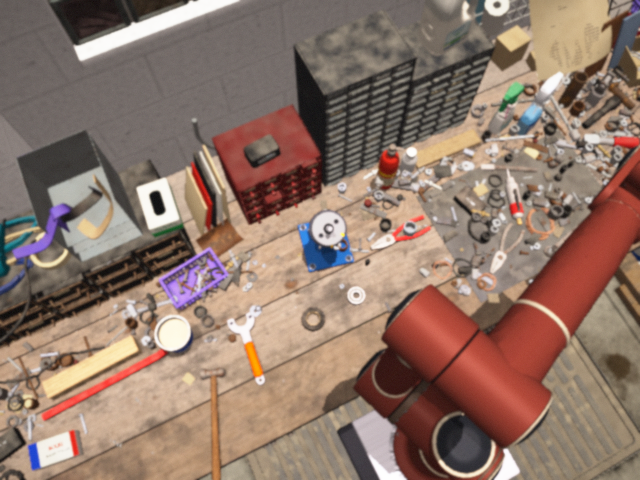

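The scene view shows the spanner's orange handle at about (258,347) and the strut ring at (331,232). In the top view the handle is at about (254,362), its forked head at (243,322), the ring at (328,230) and the tub at (172,334). Next I'll measure these roughly.

```bash
cat > h.py <<'E'
import numpy as np, cv2
from scipy.spatial.transform import Rotation as R
from plant import *
def pose(s): 
    T=np.eye(4); q=s["tool_rot"]; T[:3,:3]=R.from_quat([q[1],q[2],q[3],q[0]]).as_matrix(); T[:3,3]=s["tool_pos"]; return T
def cam(n,T=None):
    p=camera_params(n); f=240/np.tan(np.radians(p["fovy"])/2)
    K=np.array([[f,0,p["cx"]],[0,f,p["cy"]],[0,0,1]])
    if n=="wrist": X=T@np.array(p["hand_eye"])
    else:
        X=np.eye(4); r=R.from_rotvec(p["rvec"]).as_matrix(); X[:3,:3]=r.T; X[:3,3]=-r.T@np.array(p["tvec"])
    return K,np.array(p["dist"],float),X   # X: camera->world
def ray(c,uv):
    K,d,X=c; p=cv2.undistortPoints(np.array(uv,float).reshape(-1,1,2),K,d).reshape(-1,2)
    return X[:3,3],np.c_[p,np.ones(len(p))]@X[:3,:3].T   # depth along axis multiplies dir
def onplane(c,uv,p0,n=(0,0,1)):
    o,d=ray(c,uv); n=np.array(n,float); return o+d*(((np.array(p0)-o)@n)/(d@n))[:,None]
def proj(c,P):
    K,d,X=c; Xi=np.linalg.inv(X); return cv2.projectPoints(np.array(P,float).reshape(-1,1,3),cv2.Rodrigues(Xi[:3,:3])[0],Xi[:3,3],K,d)[0].reshape(-1,2)
def tri(cs,uvs):
    A=np.zeros((3,3));b=np.zeros(3)
    for c,uv in zip(cs,uvs):
        o,d=ray(c,uv); d=d[0]/np.linalg.norm(d[0]); M=np.eye(3)-np.outer(d,d); A+=M;b+=M@o
    return np.linalg.solve(A,b)
def orange(im):
    h=cv2.cvtColor(im,cv2.COLOR_RGB2HSV); return cv2.inRange(h,(6,150,150),(20,255,255))
def delta(T,Tt):
    D=np.linalg.inv(T)@Tt; return np.round(D[:3,3]/.025,2).tolist(),np.round(np.degrees(R.from_matrix(D[:3,:3]).as_rotvec())/8,2).tolist()
def big(m):
    cs=cv2.findContours(m,cv2.RETR_EXTERNAL,cv2.CHAIN_APPROX_NONE)[0]; return max(cs,key=cv2.contourArea)
E
python3 - <<'E'
from h import *
ct=cam("top");cs=cam("scene")
t=np.load("pics/top0.npz");s=np.load("pics/scene0.npz")
for c,z,b in((ct,t,(225,340,280,390)),(cs,s,(235,325,285,370))):
    m=orange(z["im"]); k=np.zeros_like(m); k[b[1]:b[3],b[0]:b[2]]=255; cn=big(m&k)
    r=cv2.minAreaRect(cn); bp=onplane(c,cv2.boxPoints(r),[0,0,.012]); print("handle",r,bp.mean(0).round(3),bp.round(3).tolist())
print("head",onplane(ct,[[243,322],[229,322],[258,312]],[0,0,.012]).round(3))
for n,c,z,uv in(("t",ct,t,[(328,230),(340,228),(315,230)]),("s",cs,s,[(331,232),(340,236)])):
    o,d=ray(c,uv); print(n,[(o+d[i]*z["d"][v,u]).round(3).tolist() for i,(u,v) in enumerate(uv)])
# ring face plane fit by depth near
d=t["d"]; v,u=np.mgrid[205:255,300:360]; o,dd=ray(ct,np.c_[u.ravel(),v.ravel()]); P=o+dd*d[205:255,300:360].ravel()[:,None]
P=P[(P[:,2]>.1)&(P[:,2]<.35)]; print(len(P),P.min(0),P.max(0),np.median(P,0))
np.save("pics/P.npy",P)
E
```

```text
handle ((253.143310546875, 358.9696044921875), (34.78275680541992, 10.104083061218262), 70.90650939941406) [0.402 0.317 0.012] [[0.449, 0.326, 0.012], [0.446, 0.3, 0.012], [0.355, 0.308, 0.012], [0.358, 0.334, 0.012]]
handle ((256.0000305175781, 346.0000305175781), (25.455841064453125, 7.071067810058594), 45.0) [0.405 0.321 0.012] [[0.442, 0.334, 0.012], [0.456, 0.314, 0.012], [0.367, 0.308, 0.012], [0.355, 0.327, 0.012]]
head [[0.503 0.301 0.012]
 [0.52  0.335 0.012]
 [0.511 0.254 0.012]]
t [[0.562, 0.018, 0.223], [0.567, -0.018, 0.186], [0.589, 0.041, 0.189]]
s [[0.562, 0.023, 0.187], [0.55, 0.002, 0.176]]
1140 [ 0.53941677 -0.03914458  0.1021525 ] [0.63111028 0.05541939 0.22922272] [0.58077855 0.01288133 0.18770769]
```

```bash
python3 - <<'E'
from h import *
T=pose(state()); Tt=np.eye(4); c,s=np.cos(np.radians(24)),np.sin(np.radians(24))
Tt[:3,:3]=np.array([[c,0,s],[0,-1,0],[s,0,-c]]).T; Tt[:3,3]=[.441,.018,.250]
print(delta(T,Tt))
E
```

```text
([16.16, -17.88, -0.76], [-0.7, 2.95, 3.21])
```

>>> jog_arm(targets=[[[2,-2.2,-1],[0,0,0],100],[[4,-4.4,-1],[0,0.5,0.5],100],[[6,-6.6,-1],[-0.2,1,1],100],[[8,-8.8,-1],[-0.3,1.5,1.5],100],[[10,-11,-1],[-0.4,2,2],100],[[12,-13.2,-1],[-0.5,2.4,2.5],100],[[14,-15.4,-1],[-0.6,2.8,3],100],[[16.2,-17.9,-0.8],[-0.7,2.95,3.2],100]])

```text
time: 1.1
tool_pos: [0.4124, -0.0831, 0.254]
tool_rot: [0.001, 0.978, -0.001, 0.209]
contact_force: [1.2, -0.5, 0.2]
gripper_width: 1.001
grasp_force: 0.0
```

>>> jog_arm(targets=[[[0,0,0],[0,0,0],100],[[0,0,0],[0,0,0],100],[[0,0,0],[0,0,0],100]])

```text
time: 1.48
tool_pos: [0.4125, -0.0861, 0.2542]
tool_rot: [0.001, 0.978, -0.001, 0.208]
contact_force: [-0.3, -0.2, 0.2]
gripper_width: 1.0
grasp_force: 0.0
```

```bash
python3 - <<'E'
from h import *
s=state();T=pose(s); im,d=grab_frame("wrist"); np.savez("pics/w1.npz",im=im,d=d,T=T); cv2.imwrite("pics/w1.png",im[:,:,::-1]); print(T.round(3),s["time"],s["joint_pos"].round(2),abs(s["joint_vel"]).max())
E
```

```text
[[ 0.914 -0.003  0.407  0.412]
 [-0.001 -1.    -0.003 -0.086]
 [ 0.407  0.002 -0.914  0.254]
 [ 0.     0.     0.     1.   ]] 1.475 [-0.52 -0.83  2.27  0.21  1.34  1.04] 0.01679813934038448
```

View pics/w1.png

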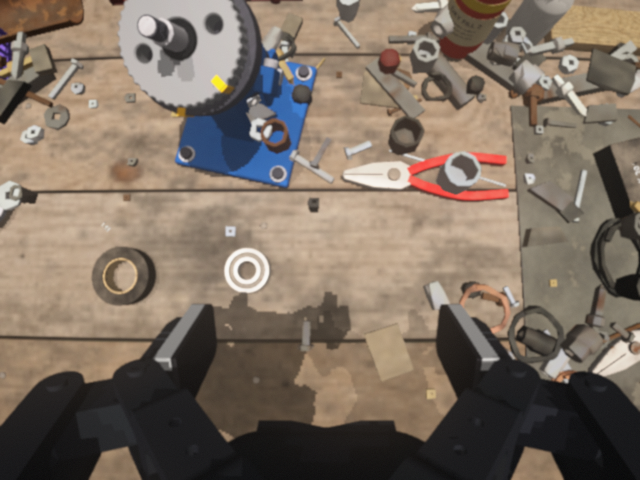

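The ring is at the upper left, with the rod tip at (150,28), holes at (143,52) and (214,22), the ring mark at (220,84) and the strut mark at (180,112). I'll shift the camera to centre on it.

>>> jog_arm(targets=[[[0.9,-1.6,0],[0,0,0],100],[[1.8,-3.2,0],[0,0,0],100],[[2.4,-4.1,0],[0,0,0],100],[[2.4,-4.1,0],[0,0,0],100],[[2.4,-4.1,0],[0,0,0],100],[[2.4,-4.1,0],[0,0,0],100]])

```text
time: 2.28
tool_pos: [0.4671, 0.0166, 0.2781]
tool_rot: [0.001, 0.978, -0.001, 0.208]
contact_force: [-0.1, -0.2, 0.5]
gripper_width: 0.997
grasp_force: 0.0
```

```bash
python3 - <<'E'
from h import *
s=state();T=pose(s); im,d=grab_frame("wrist"); np.savez("pics/w2.npz",im=im,d=d,T=T); cv2.imwrite("pics/w2.png",im[:,:,::-1]); print(T.round(4),s["time"],s["joint_pos"].round(2),abs(s["joint_vel"]).max())
E
```

```text
[[ 9.135e-01 -2.100e-03  4.069e-01  4.671e-01]
 [-8.000e-04 -1.000e+00 -3.200e-03  1.660e-02]
 [ 4.069e-01  2.600e-03 -9.135e-01  2.781e-01]
 [ 0.000e+00  0.000e+00  0.000e+00  1.000e+00]] 2.275 [-0.16 -0.69  2.16  0.07  1.26  1.4 ] 0.006218264155178131
```

View pics/w2.png

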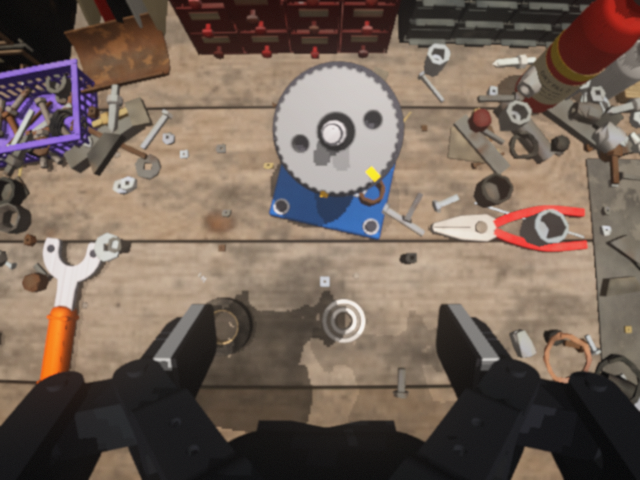

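The wrist view shows the ring centred at about (338,129), the holes at (300,144) and (373,119), the ring mark at (374,174), the strut mark at (323,194) and the spanner at the left. I'll measure the ring frame from this, using the holes, the marks and a plane fit to the depth.

```bash
cat > ring.py <<'E'
from h import *
def ringmeas(im,d,T,c0,r=90,vb=True):
    c=cam("wrist",T); u0,v0=c0
    v,u=np.mgrid[max(v0-r,0):v0+r,u0-r:u0+r]; v=v.ravel();u=u.ravel()
    hsv=cv2.cvtColor(im,cv2.COLOR_RGB2HSV)
    o,dd=ray(c,np.c_[u,v]); P=o+dd*d[v,u][:,None]
    g=hsv[v,u]; F=(g[:,1]<40)&(g[:,2]>120)&(P[:,2]>.14)&(P[:,2]<.21)
    Q=P[F]; n0=np.array([-.407,0,.914]); 
    for _ in range(6):
        m=np.median(Q,0) if _==0 else Q.mean(0); e=abs((Q-m)@n0); Q2=Q[e<(.008 if _==0 else .003)]
        m=Q2.mean(0); n0=np.linalg.svd(Q2-m,full_matrices=False)[2][2]; n0*=np.sign(n0[2])
    print("plane",m.round(4),n0.round(4),"tilt",np.degrees(np.arccos(n0[2])).round(2),len(Q2))
    return c,m,n0,hsv
E
python3 - <<'E'
from ring import *
z=np.load("pics/w2.npz"); im,d,T=z["im"],z["d"],z["T"]
c,m,n,hsv=ringmeas(im,d,T,(338,129))
# rectified face view, 0.25 mm/px, plane coordinates: ex uphill, ey
ex=np.array([1,0,0])-n*n[0]; ex/=np.linalg.norm(ex); ey=np.cross(n,ex)
k=np.arange(-240,240)*.00025; A,B=np.meshgrid(-k,-k,indexing="ij") # row: x down from +, col: y left +
W=m+A[...,None]*ex+B[...,None]*ey; uv=proj(c,W.reshape(-1,3)).astype(np.float32).reshape(480,480,2)
rec=cv2.remap(im,uv,None,cv2.INTER_LINEAR); cv2.imwrite("pics/rec.png",rec[:,:,::-1]); np.savez("pics/rec.npz",m=m,n=n,ex=ex,ey=ey)
E
```

```text
plane [0.581  0.0092 0.1907] [-0.3953  0.0921  0.9139] tilt 23.95 10063
```

View pics/rec.png

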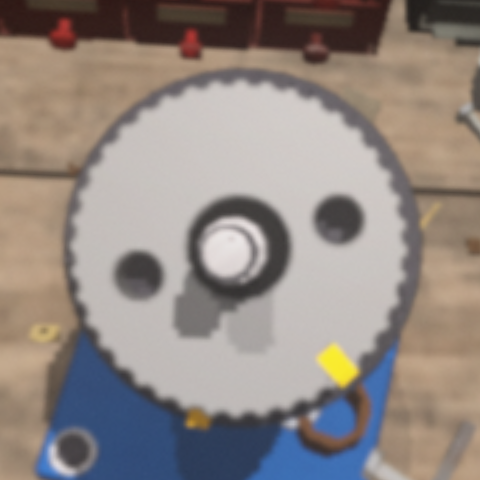

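The rectified face (0.25 mm/px) shows holes at (139,275) and (338,219), 51.7 mm apart as specified, with the ring mark at (338,367) and the strut mark at (198,418). Next come the exact ring frame and a measurement of the spanner from the same frame.

```bash
cat >> ring.py <<'E'
def frame(c,n,m,ha,hb):
    A,B=onplane(c,[ha,hb],m,n); C=(A+B)/2; y=(A-B)/np.linalg.norm(A-B); x=np.cross(y,n); return C,np.c_[x,y,n],np.linalg.norm(A-B)
def ang(C,Rr,P):
    q=(P-C)@Rr; return np.degrees(np.arctan2(q[...,1],q[...,0])),np.hypot(q[...,0],q[...,1])
E
python3 - <<'E'
from ring import *
z=np.load("pics/w2.npz"); im,d,T=z["im"],z["d"],z["T"]; r=np.load("pics/rec.npz"); m,n,ex,ey=(r[k] for k in("m","n","ex","ey"))
c=cam("wrist",T); rec=cv2.imread("pics/rec.png"); g=cv2.cvtColor(rec,cv2.COLOR_BGR2GRAY); H=[]
for (u,v) in((139,275),(338,219)):
    w=g[v-40:v+40,u-40:u+40]; mk=(w<125).astype(np.uint8)*255; 
    l,cc=cv2.connectedComponents(mk); mm=(cc==cc[40,40]).astype(np.uint8); cn=big(mm); (a,b),rad=cv2.minEnclosingCircle(cn); H.append((u-40+a,v-40+b)); print("hole",H[-1],"dia mm",rad*.5)
P=[m+ex*(239.5-v)*.00025+ey*(239.5-u)*.00025 for u,v in H]
C=(P[0]+P[1])/2;y=P[0]-P[1];L=np.linalg.norm(y);y/=L;Rr=np.c_[np.cross(y,n),y,n]; print("C",C.round(4),L,"Rr",Rr.round(3).tolist())
hsv=cv2.cvtColor(im,cv2.COLOR_RGB2HSV); Y=cv2.inRange(hsv,(18,140,120),(34,255,255))
for nm,(u,v),h in(("ringmark",(374,174),0),("strutmark",(323,194),-.0165)):
    q=np.zeros_like(Y); q[v-12:v+12,u-14:u+14]=255; vv,uu=np.nonzero(Y&q); pts=onplane(c,np.c_[uu,vv],C+n*h,n); a,rr=ang(C,Rr,pts); print(nm,len(uu),"ang",np.mean(a%360).round(1),"r",rr.min().round(4),rr.max().round(4))
np.savez("ringpose.npz",C=C,Rr=Rr)
# spanner
mo=orange(im); cn=big(mo); print(cv2.minAreaRect(cn)); 
print("spx", onplane(c,[[65,310],[57,350],[68,260],[46,248],[118,246],[78,283]],[0,0,.012]).round(4))
E
```

```text
hole (138.84054946899414, 274.73622131347656) dia mm 12.065820693969727
hole (338.2356986999512, 219.5620460510254) dia mm 12.102310180664062
C [0.5792 0.0094 0.1899] 0.05172198224203572 Rr [[0.885, -0.245, -0.395], [0.304, 0.948, 0.092], [0.352, -0.202, 0.914]]
ringmark 114 ang 204.4 r 0.0337 0.0433
strutmark 30 ang 149.5 r 0.0457 0.0494
((54.06935501098633, 345.04913330078125), (22.808578491210938, 78.2334213256836), 8.746162414550781)
spx [[0.4455 0.3104 0.012 ]
 [0.4009 0.3174 0.012 ]
 [0.5019 0.3106 0.012 ]
 [0.5157 0.3386 0.012 ]
 [0.518  0.2521 0.012 ]
 [0.4759 0.2968 0.012 ]]
```

```bash
python3 - <<'E'
from h import *
T=pose(state()); Tt=np.eye(4); a=np.radians(-9); x=np.array([np.cos(a),np.sin(a),0]); z=np.array([0,0,-1.]); Tt[:3,:3]=np.c_[x,np.cross(z,x),z]; Tt[:3,3]=[.420,.316,.15]
print(delta(T,Tt))
E
```

```text
([-3.82, -11.98, 3.88], [-0.22, -3.0, 1.1])
```

>>> jog_arm(targets=[[[-1.5,-1.2,0],[0,0,0],100],[[-3,-2.6,0],[0,-0.4,0.1],100],[[-3.4,-4.4,0.2],[0,-0.8,0.3],100],[[-3.6,-6.2,0.8],[-0.1,-1.3,0.5],100],[[-3.8,-8,1.6],[-0.1,-1.8,0.7],100],[[-3.8,-9.8,2.6],[-0.2,-2.4,0.9],100],[[-3.8,-11.2,3.4],[-0.2,-3,1.1],100],[[-3.8,-12,3.9],[-0.2,-3,1.1],100]])

```text
time: 3.32
tool_pos: [0.4211, 0.3182, 0.1485]
tool_rot: [-0.001, 0.997, -0.078, -0.001]
contact_force: [-0.8, 0.2, -0.5]
gripper_width: 0.998
grasp_force: 0.0
```

>>> jog_arm(targets=[[[0,0,0],[0,0,0],100],[[0,0,0],[0,0,0],100],[[0,0,0],[0,0,0],100]])

```text
time: 3.7
tool_pos: [0.4205, 0.3171, 0.1511]
tool_rot: [-0.001, 0.997, -0.078, 0.001]
contact_force: [0.3, 0.6, -0.5]
gripper_width: 1.002
grasp_force: 0.0
```

```bash
python3 - <<'E'
from h import *
s=state();T=pose(s); im,d=grab_frame("wrist"); np.savez("pics/w3.npz",im=im,d=d,T=T); cv2.imwrite("pics/w3.png",im[:,:,::-1]); print(T.round(4),s["time"],s["joint_pos"].round(2),abs(s["joint_vel"]).max())
E
```

```text
[[ 0.988  -0.1546  0.0019  0.4205]
 [-0.1546 -0.988   0.0028  0.3171]
 [ 0.0015 -0.0031 -1.      0.1511]
 [ 0.      0.      0.      1.    ]] 3.7 [ 0.5  -0.12  1.92  0.    1.34  2.23] 0.002399537843704441
```

View pics/w3.png

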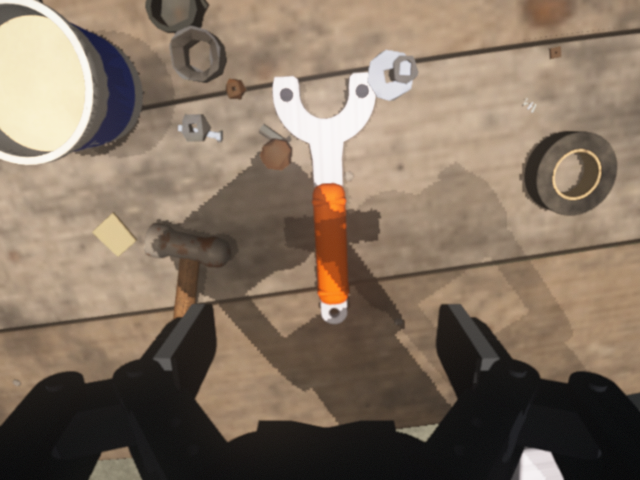

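The spanner lies along the tool's x axis, with its pin heads at (286,95) and (362,90) and the orange handle running from (329,183) to (334,303). I'll compute its frame.

```bash
python3 - <<'E'
from h import *
z=np.load("pics/w3.npz"); im,d,T=z["im"],z["d"],z["T"]; c=cam("wrist",T)
g=cv2.cvtColor(im,cv2.COLOR_RGB2GRAY); H=[]
for u,v in((286,95),(362,90)):
    w=g[v-9:v+10,u-9:u+10]; _,cc=cv2.connectedComponents((w<150).astype(np.uint8)); yy,xx=np.nonzero(cc==cc[9,9]); H.append((u-9+xx.mean(),v-9+yy.mean())); print(H[-1],len(xx),d[v,u])
A,B=onplane(c,H,[0,0,.016]); M=(A+B)/2; y=(A-B); L=np.linalg.norm(y); y/=L; x=np.cross(y,[0,0,1])
cn=big(orange(im)); bx=cv2.boxPoints(cv2.minAreaRect(cn)); bp=onplane(c,bx,[0,0,.018]); hc=bp.mean(0)
print("pins",A,B,"L",L,"head",M.round(4),"yaw",np.degrees(np.arctan2(x[1],x[0])))
print("handle",hc.round(4),"head-handle",((M-hc)@x,(M-hc)@y), "sizes",np.linalg.norm(bp[0]-bp[1]),np.linalg.norm(bp[1]-bp[2]))
v=M-hc;print("yaw2",np.degrees(np.arctan2(v[1],v[0])))
Tt=np.eye(4); Z=np.array([0,0,-1.]); yv=v*[1,1,0]; yv/=np.linalg.norm(yv)
Tt[:3,:3]=np.c_[yv,np.cross(Z,yv),Z]; Tt[:3,3]=M-yv*.086; Tt[2,3]=.004
print(Tt[:3,3],delta(T,Tt))
for u,v in ((331,240),(331,200),(328,160),(305,125),(200,245),(400,240)): o,dd=ray(c,[(u,v)]); print((u,v),(o+dd[0]*d[v,u]).round(4))
E
```

```text
(np.float64(285.8938053097345), np.float64(94.46017699115045)) 113 0.26070845
(np.float64(361.7719298245614), np.float64(90.58771929824562)) 114 0.25892293
pins [0.51503938 0.33047023 0.016     ] [0.50945104 0.27871245 0.016     ] L 0.05205859503445655 head [0.5122 0.3046 0.016 ] yaw -6.162411522624528
handle [0.3739 0.32   0.018 ] head-handle (np.float64(0.13916503850296338), np.float64(-0.0004708063308123626)) sizes 0.02300203551296828 0.03825779620212786
yaw2 -6.3562469363319565
[0.42677387 0.3141124  0.004     ] ([0.26, 0.1, 5.88], [-0.02, -0.01, -0.32])
(331, 240) [0.409  0.3155 0.0234]
(331, 200) [0.4389 0.3109 0.0238]
(328, 160) [0.4663 0.3088 0.0146]
(305, 125) [0.4929 0.3209 0.0163]
(200, 245) [0.4194 0.4142 0.0205]
(400, 240) [ 0.3929  0.2614 -0.0004]
```

>>> jog_arm(targets=[[[0.25,0.1,1.5],[0,0,-0.3],60],[[0.25,0.1,3],[0,0,-0.3],60],[[0.25,0.1,4.2],[0,0,-0.3],60],[[0.25,0.1,5.2],[0,0,-0.3],60],[[0.25,0.1,5.6],[0,0,-0.3],60],[[0.25,0.1,5.85],[0,0,-0.3],60],[[0.25,0.1,5.85],[0,0,-0.3],60],[[0.25,0.1,5.85],[0,0,-0.3],60]])

```text
time: 4.75
tool_pos: [0.4269, 0.3151, 0.005]
tool_rot: [-0.002, 0.998, -0.056, 0.001]
contact_force: [-0.7, 0.6, 0.3]
gripper_width: 0.598
grasp_force: 0.0
```

>>> jog_arm(targets=[[[0,0,0],[0,0,0],15],[[0,0,0],[0,0,0],5],[[0,0,0],[0,0,0],0],[[0,0,0],[0,0,0],0],[[0,0,0],[0,0,0],0],[[0,0,0],[0,0,0],0]])

```text
time: 5.5
tool_pos: [0.4267, 0.315, 0.0047]
tool_rot: [-0.001, 0.998, -0.056, 0.001]
contact_force: [-1.0, 0.1, 6.0]
gripper_width: 0.267
grasp_force: 61.6
```

>>> jog_arm(targets=[[[0,0,-0.4],[0,0,0],0],[[0,0,-1.2],[0,0,0],0],[[0,0,-2.4],[0,0,0],0],[[0,0,-4],[0,0,0],0],[[0,0,-6],[0,0,0],0],[[0,0,-8],[0,0,0],0],[[0,0,-8],[0,0,0],0],[[0,0,-8],[0,0,0],0]])

```text
time: 6.5
tool_pos: [0.425, 0.3137, 0.2023]
tool_rot: [-0.0, 0.998, -0.056, -0.001]
contact_force: [-0.2, 0.8, -3.7]
gripper_width: 0.264
grasp_force: 60.8
```

```bash
cat >> h.py <<'E'
def spanner_in_tool(im,d,T,ztop=-.0113,guess=None):
    """pin heads on plane z=ztop of the tool -> head (underside), yaw in tool axes"""
    c=cam("wrist",T); n=T[:3,2]; p0=T[:3,3]+n*ztop; g=cv2.cvtColor(im,cv2.COLOR_RGB2GRAY); H=[]
    for s in(1,-1):
        P=T@np.array([.086,.026*s,ztop,1]) if guess is None else T@np.r_[guess[s],1]
        u,v=proj(c,P[:3])[0].round().astype(int); 
        w=g[v-18:v+19,u-18:u+19]; k,cc,st,ce=cv2.connectedComponentsWithStats((w<150).astype(np.uint8))
        L=[(np.hypot(*(ce[i]-18)),i) for i in range(1,k) if 50<st[i,4]<400 and st[i,2]<22 and st[i,3]<22]
        i=min(L)[1]; H.append(ce[i]+[u-18,v-18]); print("pin",s,H[-1].round(1),st[i,4],"expected",u,v)
    A,B=[(np.linalg.inv(T)@np.r_[q,1])[:3] for q in onplane(c,H,p0,n)]
    M=(A+B)/2; y=B-A; print("L",np.linalg.norm(y)); yaw=np.degrees(np.arctan2(y[0],-y[1])) # spanner -y ~ tool +y
    o,dd=ray(c,[(H[0]+H[1])/2]); 
    return M,yaw,H,c
E
python3 - <<'E'
from h import *
s=state();T=pose(s); im,d=grab_frame("wrist"); np.savez("pics/w4.npz",im=im,d=d,T=T); cv2.imwrite("pics/w4.png",im[:,:,::-1]); print(T.round(4),s["time"],s["gripper_width"],s["contact_force"])
M,yaw,H,c=spanner_in_tool(im,d,T); print("head in tool",M,"yaw",yaw)
# depth of plate in tool frame
g=cv2.cvtColor(im,cv2.COLOR_RGB2HSV); vv,uu=np.nonzero((g[...,1]<40)&(g[...,2]>170)); o,dd=ray(c,np.c_[uu,vv]); P=(o+dd*d[vv,uu][:,None]-T[:3,3])@T[:3,:3]
k=(P[:,0]>.045)&(P[:,0]<.12)&(abs(P[:,1])<.045)&(P[:,2]<.02)&(P[:,2]>-.04); P=P[k]; A=np.c_[P[:,:2],np.ones(len(P))]; print(len(P),P.mean(0),np.linalg.lstsq(A,P[:,2],rcond=None)[0])
E
```

```text
[[ 9.937e-01 -1.120e-01 -2.000e-03  4.250e-01]
 [-1.120e-01 -9.937e-01  9.000e-04  3.137e-01]
 [-2.100e-03 -7.000e-04 -1.000e+00  2.023e-01]
 [ 0.000e+00  0.000e+00  0.000e+00  1.000e+00]] 6.5 0.2640379465619315 [-0.2285356   0.78395204 -3.68049294]Traceback (most recent call last):
  File "<stdin>", line 3, in <module>
  File "h.py", line 39, in spanner_in_tool
    i=min(L)[1]; H.append(ce[i]+[u-18,v-18]); print("pin",s,H[-1].round(1),st[i,4],"expected",u,v)
      ~~~^^^
ValueError: min() iterable argument is empty
```

View pics/w4.png

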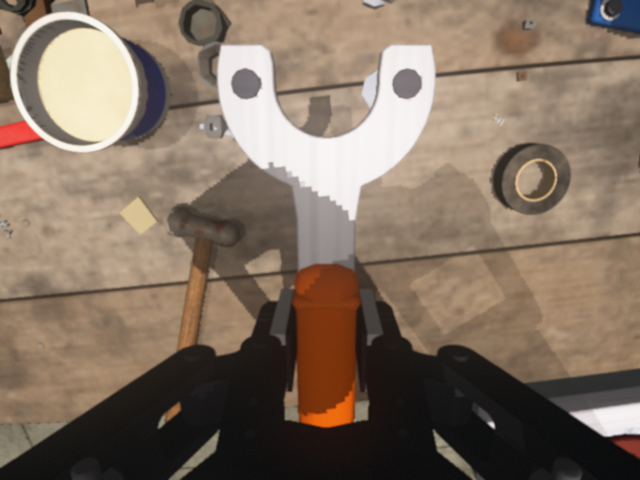

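The lifted spanner sits square in the grip, with pin heads at (246,83) and (407,83). Those discs are larger than my detector's limits, so I'll widen them.

```bash
sed -i 's/50<st\[i,4\]<400 and st\[i,2\]<22 and st\[i,3\]<22/400<st[i,4]<1200 and st[i,2]<40 and st[i,3]<40/; s/v-18:v+19,u-18:u+19/v-28:v+29,u-28:u+29/; s/ce\[i\]-18/ce[i]-28/; s/\[u-18,v-18\]/[u-28,v-28]/' h.py
cat > sp.py <<'E'
from h import *
def meas(im,d,T):
    M,yaw,H,c=spanner_in_tool(im,d,T); print("head in tool",M.round(4),"yaw",yaw.round(2))
    g=cv2.cvtColor(im,cv2.COLOR_RGB2HSV); vv,uu=np.nonzero((g[...,1]<40)&(g[...,2]>110)); o,dd=ray(c,np.c_[uu,vv]); P=(o+dd*d[vv,uu][:,None]-T[:3,3])@T[:3,:3]
    k=(P[:,0]>.04)&(P[:,0]<.12)&(abs(P[:,1])<.045)&(P[:,2]<.0)&(P[:,2]>-.03); P=P[k]; A=np.c_[P[:,:2],np.ones(len(P))]; print(len(P),"mean",P.mean(0).round(4),"fit",np.linalg.lstsq(A,P[:,2],rcond=None)[0].round(4))
    return M,yaw
E
python3 - <<'E'
from sp import *
z=np.load("pics/w4.npz"); meas(z["im"],z["d"],z["T"])
E
```

```text
pin 1 [406.6  83.3] 645 expected 407 84
pin -1 [245.6  83.4] 670 expected 245 84
L 0.051884141876976514
head in tool [ 0.0863  0.     -0.0113] yaw -0.03
20279 mean [ 0.0719 -0.0001 -0.0109] fit [ 0.0004 -0.0022 -0.0109]
```

```bash
cat > tgt.py <<'E'
from h import *
r=np.load("ringpose.npz"); C,Rr=r["C"],r["Rr"]; HT=np.array([.0863,0,-.0053])
def target(h,phi=0,dx=0,dy=0):
    """spanner over ring: h above the face, ring turned clockwise by phi deg, offsets in ring axes"""
    Rn=Rr@R.from_euler("z",-phi,degrees=True).as_matrix()
    T=np.eye(4); T[:3,:3]=Rn@np.diag([1,-1,-1.]); T[:3,3]=C+Rn@np.array([dx,dy,h])-T[:3,:3]@HT; return T
E
python3 - <<'E'
from tgt import *
T=pose(state()); print(target(.08).round(3)); print(delta(T,target(.08)))
E
```

```text
[[ 0.885  0.245  0.395  0.473]
 [ 0.304 -0.948 -0.092 -0.01 ]
 [ 0.352  0.202 -0.914  0.228]
 [ 0.     0.     0.     1.   ]]
([3.38, 12.64, -1.07], [-0.95, 2.89, -2.84])
```

>>> jog_arm(targets=[[[0,1,-1.5],[0,0,0],0],[[0.4,2.8,-2.6],[-0.1,0.4,-0.4],0],[[0.9,4.6,-2.8],[-0.3,0.8,-0.8],0],[[1.4,6.4,-2.8],[-0.4,1.3,-1.3],0],[[1.9,8.2,-2.8],[-0.6,1.8,-1.8],0],[[2.4,10,-2.6],[-0.8,2.4,-2.3],0],[[2.9,11.6,-2],[-0.95,2.9,-2.8],0],[[3.4,12.6,-1.1],[-0.95,2.9,-2.84],0]])

```text
time: 7.55
tool_pos: [0.4735, -0.0098, 0.2273]
tool_rot: [0.075, 0.968, 0.141, 0.194]
contact_force: [-0.0, -0.3, -2.7]
gripper_width: 0.266
grasp_force: 60.8
```

>>> jog_arm(targets=[[[0,0,0],[0,0,0],0],[[0,0,0],[0,0,0],0],[[0,0,0],[0,0,0],0]])

```text
time: 7.92
tool_pos: [0.4753, -0.0075, 0.2311]
tool_rot: [0.075, 0.967, 0.142, 0.196]
contact_force: [0.8, 0.5, -2.6]
gripper_width: 0.265
grasp_force: 60.8
```

```bash
python3 - <<'E'
from tgt import *; from sp import meas
s=state();T=pose(s); im,d=grab_frame("wrist"); np.savez("pics/w5.npz",im=im,d=d,T=T); cv2.imwrite("pics/w5.png",im[:,:,::-1]); print(s["time"],s["joint_pos"].round(2),s["contact_force"].round(1),abs(s["joint_vel"]).max())
print(delta(T,target(.08)))
meas(im,d,T)
E
```

```text
7.925 [-0.16 -0.64  2.21 -0.03  1.15  1.13] [ 0.8  0.5 -2.6] 0.00685273483893647
([-0.15, 0.04, 0.1], [-0.0, -0.04, -0.0])
pin 1 [406.2  83.6] 652 expected 407 84
pin -1 [244.9  83.6] 668 expected 246 84
L 0.05205628624653512
head in tool [ 0.0862 -0.0003 -0.0113] yaw 0.02
20117 mean [ 0.0718  0.0001 -0.0111] fit [ 0.0019 -0.0032 -0.0112]
```

View pics/w5.png

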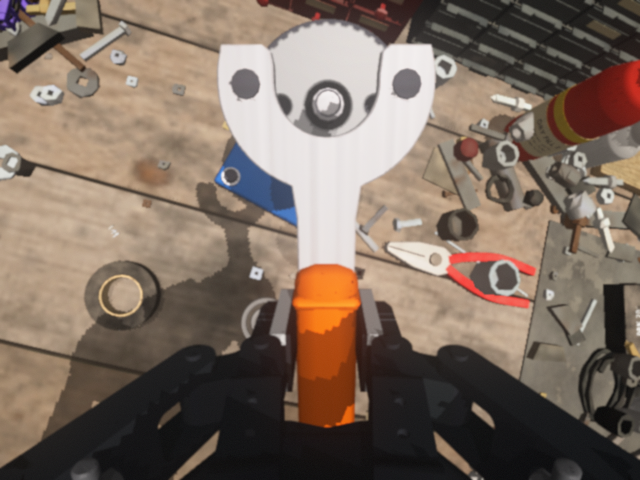

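The fork is centred over the rod: rod at (328,102), and the hole edges show symmetrically at (283,104) and (371,104). I'll check the predicted projections and work out the descent.

```bash
python3 - <<'E'
from tgt import *
z=np.load("pics/w5.npz"); T=z["T"]; c=cam("wrist",T); n=Rr[:,2]
print("rod base, tip, holes", proj(c,[C,C+n*.038,C+Rr[:,1]*.026,C-Rr[:,1]*.026]).round(1).tolist())
g=cv2.cvtColor(z["im"],cv2.COLOR_RGB2GRAY); w=g[70:132,290:365]; _,cc,st,ce=cv2.connectedComponentsWithStats((w<80).astype(np.uint8)); print([(s.tolist(),(e+[290,70]).round(1).tolist()) for s,e in zip(st,ce) if s[4]>60])
h=cv2.cvtColor(z["im"],cv2.COLOR_RGB2GRAY)[60:140,272:384]; cv2.imwrite("pics/c5.png",cv2.resize(h,None,fx=6,fy=6,interpolation=cv2.INTER_CUBIC))
print(delta(T,target(.02)),delta(T,target(.0)))
E
```

```text
rod base, tip, holes [[328.1, 105.2], [328.6, 102.0], [280.7, 105.3], [375.5, 105.3]]
[([0, 0, 75, 62, 4049], [327.1, 99.3]), ([16, 13, 44, 46, 601], [326.0, 108.6])]
([-0.16, 0.05, 2.5], [-0.0, -0.04, -0.0]) ([-0.17, 0.05, 3.3], [-0.0, -0.04, -0.0])
```

View pics/c5.png

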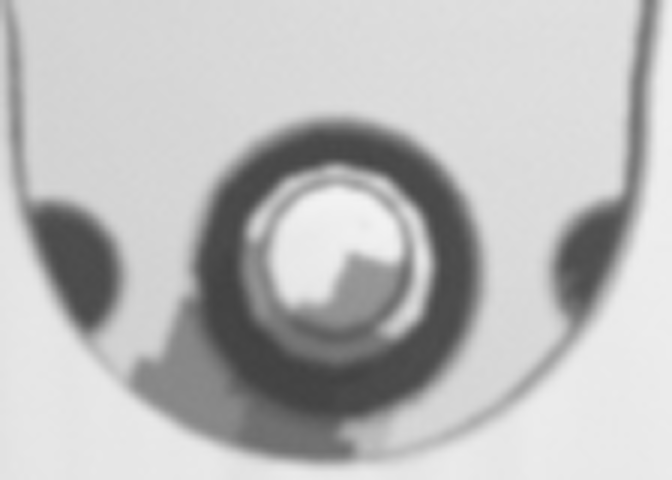

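Everything agrees to within 0.5 mm, so I'll descend.

>>> jog_arm(targets=[[[-0.16,0.05,0.6],[0,-0.04,0],0],[[-0.16,0.05,1.4],[0,-0.04,0],0],[[-0.16,0.05,2.1],[0,-0.04,0],0],[[-0.16,0.05,2.5],[0,-0.04,0],0],[[-0.16,0.05,2.7],[0,-0.04,0],0],[[-0.16,0.05,2.8],[0,-0.04,0],0],[[-0.16,0.05,2.8],[0,-0.04,0],0],[[-0.16,0.05,2.8],[0,-0.04,0],0]])

```text
time: 8.98
tool_pos: [0.5002, -0.0171, 0.1664]
tool_rot: [0.076, 0.968, 0.141, 0.194]
contact_force: [0.6, -0.7, -2.3]
gripper_width: 0.267
grasp_force: 60.9
```

```bash
python3 - <<'E'
from tgt import *
s=state();T=pose(s); print(s["contact_force"].round(1),s["ft_torque"].round(2),delta(T,target(0)))
E
```

```text
[ 0.6 -0.7 -2.3] [0.07 0.38 0.02] ([-0.0, -0.04, 0.5], [0.01, -0.01, -0.01])
```

Pins are just above the face (12.5 mm to go, and the pins are 10 mm long). I'll push in slowly.

>>> jog_arm(targets=[[[0,-0.02,0.1],[0,0,0],0],[[0,-0.02,0.2],[0,0,0],0],[[0,-0.02,0.3],[0,0,0],0],[[0,-0.02,0.4],[0,0,0],0],[[0,-0.02,0.4],[0,0,0],0]])

```text
time: 9.6
tool_pos: [0.5036, -0.0176, 0.156]
tool_rot: [0.076, 0.968, 0.141, 0.193]
contact_force: [1.2, 0.2, -3.4]
gripper_width: 0.267
grasp_force: 60.9
```

>>> jog_arm(targets=[[[0,0,0.05],[0,0,0],0],[[0,0,0.1],[0,0,0],0],[[0,0,0.12],[0,0,0],0],[[0,0,0.12],[0,0,0],0]])

```text
time: 10.1
tool_pos: [0.5049, -0.0179, 0.1544]
tool_rot: [0.076, 0.968, 0.141, 0.193]
contact_force: [-6.7, -0.7, 2.9]
gripper_width: 0.266
grasp_force: 61.9
```

```bash
python3 - <<'E'
from tgt import *
s=state();T=pose(s); print(s["contact_force"].round(1),s["ft_torque"].round(2),"along axis",(s["contact_force"]@Rr).round(1),delta(T,target(0)))
E
```

```text
[-6.7 -0.7  2.9] [0.15 0.81 0.05] along axis [-5.1  0.4  5.3] ([0.01, -0.02, -0.01], [0.0, 0.0, -0.01])
```

The pins are in: contact builds at the nominal full depth (h within 0.3 mm of 0). I'll start the turn about the ring axis, pressing lightly.

>>> jog_arm(targets=[[[0,0,0.03],[0,0,0],0],[[0.01,-0.24,0.03],[0,0,0.5],0],[[0.03,-0.48,0.03],[0,0,1],0],[[0.08,-0.72,0.03],[0,0,1.5],0],[[0.13,-0.95,0.03],[0,0,2],0],[[0.21,-1.18,0.03],[0,0,2.5],0],[[0.3,-1.4,0.03],[0,0,3],0],[[0.3,-1.4,0.03],[0,0,3],0]])

```text
time: 11.1
tool_pos: [0.5029, 0.0175, 0.1496]
tool_rot: [0.035, 0.976, -0.063, 0.204]
contact_force: [-13.7, -0.2, 7.2]
gripper_width: 0.273
grasp_force: 62.6
```

```bash
python3 - <<'E'
from tgt import *
from sp import meas
s=state();T=pose(s); F=s["contact_force"]; print((F@target(0,24)[:3,:3]).round(1),s["ft_torque"].round(2),s["joint_pos"].round(2),s["time"],delta(T,target(0,24)))
im,d=grab_frame("wrist"); np.savez("pics/w6.npz",im=im,d=d,T=T); meas(im,d,T)
c=cam("wrist",T); print(proj(c,[C,C+Rr[:,2]*.038]))
h=cv2.cvtColor(im,cv2.COLOR_RGB2GRAY)[20:150,220:440]; cv2.imwrite("pics/c6.png",cv2.resize(h,None,fx=3.4,fy=3.4,interpolation=cv2.INTER_CUBIC))
E
```

```text
[ -9.5   2.4 -11.9] [-0.14  1.06 -0.28] [-0.08 -0.46  2.23 -0.08  0.96  1.65] 11.1 ([0.01, -0.03, -0.03], [0.01, 0.01, -0.01])
pin 1 [407.6  83.7] 701 expected 406 84
pin -1 [244.8  83.4] 693 expected 245 84
L 0.052539492285328886
head in tool [ 0.0862  0.0001 -0.0113] yaw 0.11
37980 mean [ 0.0817 -0.0012 -0.0094] fit [ 0.0832 -0.0086 -0.0162]
[[323.36938085  83.81660192]
 [322.69680961  70.43038808]]
```

>>> jog_arm(targets=[[[0,-0.3,0],[0,0,0.62],0],[[0.04,-0.6,0],[0,0,1.25],0],[[0.1,-0.89,0],[0,0,1.88],0],[[0.19,-1.18,0],[0,0,2.5],0],[[0.31,-1.46,0],[0,0,3.12],0],[[0.45,-1.73,0],[0,0,3.75],0],[[0.57,-1.93,0],[0,0,4.25],0],[[0.57,-1.93,0],[0,0,4.25],0]])

```text
time: 12.15
tool_pos: [0.5226, 0.0642, 0.1535]
tool_rot: [-0.027, 0.915, -0.346, 0.205]
contact_force: [-11.5, 2.5, 6.6]
gripper_width: 0.266
grasp_force: 62.6
```

```bash
python3 - <<'E'
from tgt import *
s=state();T=pose(s); F=s["contact_force"]; print((F@T[:3,:3]).round(1),s["ft_torque"].round(2),s["joint_pos"].round(2),s["time"],delta(T,target(0,58)))
for n in("scene","top"):
    im,d=grab_frame(n); np.savez(f"pics/{n}7.npz",im=im,d=d)
    c=cam(n); P=C-Rr[:,2]*.0165; u,v=proj(c,P)[0].astype(int); print(n,u,v)
    globals()[n]=cv2.resize(im[v-40:v+40,u-50:u+50],None,fx=4,fy=4,interpolation=cv2.INTER_CUBIC)
cv2.imwrite("pics/st7.png",np.hstack([scene,top])[:,:,::-1])
E
```

```text
[ -7.    4.  -10.8] [-0.07  1.1  -0.33] [ 0.04 -0.38  2.17 -0.13  0.95  2.39] 12.15 ([0.01, -0.02, -0.02], [0.01, 0.01, -0.01])
scene 331 232
top 327 227
```

View pics/st7.png

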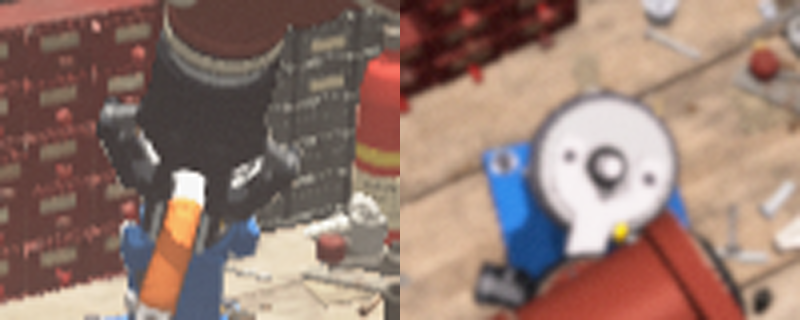

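The top view shows the fork seated around the rod and a yellow mark beside the handle at about (620,232), too coarse to judge. I'll unload the pins, lift off along the axis and shift sideways so the wrist camera can measure the marks numerically.

>>> jog_arm(targets=[[[0,0.18,0],[0,0,-0.38],0],[[0,0.18,-0.15],[0,0,-0.38],0],[[0,0.18,-0.5],[0,0,-0.38],0],[[0,0.18,-1.2],[0,0,-0.38],0],[[0,0.18,-2.4],[0,0,-0.38],0],[[0,0.18,-3.4],[0,0,-0.38],0],[[0,1.8,-3.4],[0,0,-0.38],0],[[0,3.6,-3.4],[0,0,-0.38],0]])

```text
time: 13.25
tool_pos: [0.4329, 0.0032, 0.2136]
tool_rot: [-0.022, 0.924, -0.321, 0.207]
contact_force: [-0.1, -1.2, -2.6]
gripper_width: 0.265
grasp_force: 60.9
```

>>> jog_arm(targets=[[[0,1.2,0],[0,0,0],0],[[0,1.2,0],[0,0,0],0],[[0,1.2,0],[0,0,0],0],[[0,1.2,0],[0,0,0],0]])

```text
time: 13.75
tool_pos: [0.4162, -0.0199, 0.208]
tool_rot: [-0.022, 0.924, -0.321, 0.206]
contact_force: [-1.0, 0.4, -2.8]
gripper_width: 0.266
grasp_force: 61.0
```

```bash
cat > look.py <<'E'
from tgt import *
def look(tag):
    s=state();T=pose(s); im,d=grab_frame("wrist"); np.savez(f"pics/{tag}.npz",im=im,d=d,T=T); c=cam("wrist",T); n=Rr[:,2]
    print("t",s["time"],"F",s["contact_force"].round(1),"C at",proj(c,[C])[0].round(0))
    hsv=cv2.cvtColor(im,cv2.COLOR_RGB2HSV); Y=cv2.inRange(hsv,(18,140,100),(34,255,255)); k,cc,st,ce=cv2.connectedComponentsWithStats(Y)
    for i in range(1,k):
        if st[i,4]<15: continue
        vv,uu=np.nonzero(cc==i)
        for h in(0,-.0165):
            a,r=ang0(onplane(c,np.c_[uu,vv],C+n*h,n)); 
            if .02<r.mean()<.07: print(ce[i].round(0),st[i,4],"h",h,"ang",(a%360).mean().round(1),"range",(a%360).min().round(1),(a%360).max().round(1),"r",r.min().round(4),r.max().round(4))
    # holes, rectified 0.25 mm/px in the first ring frame
    k=np.arange(-200,200)*.00025; A,B=np.meshgrid(-k,-k,indexing="ij"); W=C+A[...,None]*Rr[:,0]+B[...,None]*Rr[:,1]
    rec=cv2.remap(im,proj(c,W.reshape(-1,3)).astype(np.float32).reshape(400,400,2),None,cv2.INTER_LINEAR); cv2.imwrite(f"pics/{tag}r.png",rec[:,:,::-1])
    g=cv2.cvtColor(rec,cv2.COLOR_RGB2GRAY); k,cc,st,ce=cv2.connectedComponentsWithStats((g<125).astype(np.uint8))
    for i in range(1,k):
        x,y=(199.5-ce[i][1])*.25,(199.5-ce[i][0])*.25
        if 20<np.hypot(x,y)<32 and 800<st[i,4]<3000: print("hole ang",np.degrees(np.arctan2(y,x)).round(1),"r",np.hypot(x,y).round(1),"bbox mm",st[i,2]*.25,st[i,3]*.25)
def ang0(P):
    q=(P-C)@Rr; return np.degrees(np.arctan2(q[:,1],q[:,0])),np.hypot(q[:,0],q[:,1])
E
python3 -c "
from look import *; look('w8')"
```

```text
t 13.75 F [-1.   0.4 -2.8] C at [117.  91.]
[160. 158.] 289 h 0 ang 153.0 range 145.5 161.6 r 0.0339 0.0512
[160. 158.] 289 h -0.0165 ang 142.9 range 132.7 153.9 r 0.0321 0.0494
hole ang -144.6 r 26.3 bbox mm 12.0 12.5
```

```bash
cat >> look.py <<'E'
def marks(tag,bb):
    z=np.load(f"pics/{tag}.npz"); im,T=z["im"],z["T"]; c=cam("wrist",T); n=Rr[:,2]; u,v=bb
    Y=cv2.inRange(cv2.cvtColor(im,cv2.COLOR_RGB2HSV),(16,120,80),(36,255,255)); q=np.zeros_like(Y); q[v-25:v+25,u-25:u+25]=255; vv,uu=np.nonzero(Y&q)
    a,r=ang0(onplane(c,np.c_[uu,vv],C,n)); a2,r2=ang0(onplane(c,np.c_[uu,vv],C-n*.016,n)); a%=360;a2%=360
    print("hist r",np.histogram(r*1e3,np.arange(30,56,2)))
    k=r<.0425; print("ring mark",k.sum(),a[k].mean().round(1),((a[k].min()+a[k].max())/2).round(1))
    for lo in(.044,.045,.046): k=(r2>lo)&(r2<.0487)&(r>.0445); print("strut",lo,k.sum(),a2[k].mean().round(1),((a2[k].min()+a2[k].max())/2).round(1))
    for j in range(v-18,v+19):
        row=uu[vv==j]
        if len(row): print(j,row.min(),row.max(),end=" | ")
E
python3 -c "
from look import *; marks('w8',(160,158))"
```

```text
hist r (array([ 0,  5, 36, 36, 38, 36, 43, 36, 37, 38, 28,  2]), array([30, 32, 34, 36, 38, 40, 42, 44, 46, 48, 50, 52, 54]))
ring mark 161 149.9 149.7
strut 0.044 81 150.3 150.4
strut 0.045 64 150.4 150.6
strut 0.046 47 150.5 150.6
145 151 153 | 146 150 153 | 147 148 154 | 148 146 155 | 149 145 155 | 150 145 156 | 151 146 156 | 152 146 157 | 153 147 158 | 154 148 158 | 155 148 159 | 156 149 159 | 157 149 173 | 158 150 173 | 159 151 174 | 160 151 175 | 161 152 175 | 162 152 184 | 163 153 183 | 164 153 181 | 165 167 179 | 166 167 176 | 167 168 175 | 168 169 173 | 169 170 170 |
```

The ring mark is at 149.9° and the strut mark at 150.4°. The hole angle agrees (54.6° turned), so the ring is aligned. Now I'll carry the spanner back to its original spot.

```bash
python3 - <<'E'
from h import *
T=pose(state()); a=np.radians(-6.4); x=np.array([np.cos(a),np.sin(a),0]); Z=np.array([0,0,-1.]); Tt=np.eye(4); Tt[:3,:3]=np.c_[x,np.cross(Z,x),Z]
for p in([.416,-.02,.28],[.405,.1,.29],[.41,.2,.26],[.427,.314,.15]):
    Tt[:3,3]=p; print(p,delta(T,Tt))
print(T.round(3))
E
```

```text
[0.416, -0.02, 0.28] ([1.06, -0.49, -2.64], [-0.49, -2.99, -3.93])
[0.405, 0.1, 0.29] ([-2.0, -4.11, -3.62], [-0.49, -2.99, -3.93])
[0.41, 0.2, 0.26] ([-4.71, -7.19, -2.81], [-0.49, -2.99, -3.93])
[0.427, 0.314, 0.15] ([-8.59, -10.44, 1.06], [-0.49, -2.99, -3.93])
[[ 0.709 -0.584  0.396  0.416]
 [-0.602 -0.793 -0.092 -0.02 ]
 [ 0.367 -0.173 -0.914  0.208]
 [ 0.     0.     0.     1.   ]]
```

>>> jog_arm(targets=[[[0.5,-0.25,-1.3],[0,0,0],0],[[0.9,-0.5,-2.6],[0,0,0],0],[[0.1,-1.6,-3.1],[-0.05,-0.4,-0.5],0],[[-1,-2.9,-3.4],[-0.15,-0.9,-1.2],0],[[-2,-4.1,-3.6],[-0.25,-1.4,-1.9],0],[[-3.4,-5.7,-3.3],[-0.35,-2,-2.7],0],[[-4.7,-7.2,-2.8],[-0.45,-2.6,-3.4],0],[[-6,-8.3,-1.6],[-0.49,-2.99,-3.93],0]])

```text
time: 14.8
tool_pos: [0.4169, 0.2415, 0.2262]
tool_rot: [-0.001, 0.999, -0.054, 0.002]
contact_force: [0.7, 0.4, -2.8]
gripper_width: 0.267
grasp_force: 60.9
```

```bash
cat > ret.py <<'E'
from h import *
s=state();T=pose(s); a=np.radians(-6.4); x=np.array([np.cos(a),np.sin(a),0]); Z=np.array([0,0,-1.]); Tt=np.eye(4); Tt[:3,:3]=np.c_[x,np.cross(Z,x),Z]
for p in([.427,.314,.12],[.427,.3145,.0055]):
    Tt[:3,3]=p; print(p,delta(T,Tt))
print(s["time"],T[:3,3].round(4),s["contact_force"].round(1),abs(s["joint_vel"]).max().round(2))
E
python3 ret.py
```

```text
[0.427, 0.314, 0.12] ([0.08, -2.92, 4.25], [-0.01, -0.02, 0.03])
[0.427, 0.3145, 0.0055] ([0.06, -2.93, 8.83], [-0.01, -0.02, 0.03])
14.8 [0.4169 0.2415 0.2262] [ 0.7  0.4 -2.8] 0.93
```

>>> jog_arm(targets=[[[0.1,-1.2,1],[0,0,0],0],[[0.1,-2.4,2.4],[0,0,0],0],[[0.1,-2.9,4.2],[0,0,0],0],[[0.1,-2.9,5.8],[0,0,0],0],[[0.1,-2.9,6.8],[0,0,0],0],[[0.1,-2.9,7.4],[0,0,0],0],[[0.1,-2.9,7.4],[0,0,0],0],[[0.1,-2.9,7.4],[0,0,0],0]])

```text
time: 15.8
tool_pos: [0.4271, 0.3105, 0.0413]
tool_rot: [-0.001, 0.998, -0.056, 0.001]
contact_force: [0.2, 0.9, -1.7]
gripper_width: 0.263
grasp_force: 60.9
```

```bash
python3 ret.py
```

```text
[0.427, 0.314, 0.12] ([-0.01, -0.14, -3.15], [-0.01, -0.02, -0.01])
[0.427, 0.3145, 0.0055] ([-0.03, -0.16, 1.43], [-0.01, -0.02, -0.01])
15.8 [0.4271 0.3105 0.0413] [ 0.2  0.9 -1.7] 0.01
```

>>> jog_arm(targets=[[[0,-0.16,0.6],[0,0,0],0],[[0,-0.16,1.1],[0,0,0],0],[[0,-0.16,1.3],[0,0,0],0],[[0,-0.16,1.4],[0,0,0],0],[[0,-0.16,1.44],[0,0,0],0],[[0,-0.16,1.44],[0,0,0],0]])

```text
time: 16.55
tool_pos: [0.4268, 0.3139, 0.0047]
tool_rot: [0.0, 0.998, -0.056, 0.0]
contact_force: [-2.8, -2.0, 4.6]
gripper_width: 0.262
grasp_force: 61.7
```

```bash
python3 ret.py
```

```text
[0.427, 0.314, 0.12] ([0.01, -0.01, -4.61], [0.0, -0.01, -0.01])
[0.427, 0.3145, 0.0055] ([0.01, -0.03, -0.03], [0.0, -0.01, -0.01])
16.55 [0.4268 0.3139 0.0047] [-2.8 -2.   4.6] 0.0
```

On the bench with light contact. Release, retreat straight up, then go back to look at the ring.

>>> jog_arm(targets=[[[0,0,0],[0,0,0],45],[[0,0,0],[0,0,0],60],[[0,0,0],[0,0,0],60],[[0,0,0],[0,0,0],60],[[0,0,-1],[0,0,0],60],[[0,0,-3],[0,0,0],60],[[0,0,-5],[0,0,0],60],[[0,0,-5.9],[0,0,0],60]])

```text
time: 17.55
tool_pos: [0.4279, 0.3146, 0.1554]
tool_rot: [-0.001, 0.998, -0.056, 0.003]
contact_force: [-0.5, 0.4, 0.4]
gripper_width: 0.601
grasp_force: 0.0
```

```bash
python3 - <<'E'
from h import *
s=state();T=pose(s); im,d=grab_frame("wrist"); c=cam("wrist",T); np.savez("pics/w9.npz",im=im,d=d,T=T); print(s["time"],T[:3,3].round(3),s["gripper_width"])
g=cv2.cvtColor(im,cv2.COLOR_RGB2GRAY)[70:130,250:400]; k,cc,st,ce=cv2.connectedComponentsWithStats((g<150).astype(np.uint8))
H=[ce[i]+[250,70] for i in range(1,k) if 80<st[i,4]<180 and max(st[i,2:4])<18]; print(H,onplane(c,H,[0,0,.016]).round(4))
for u,v in((331,200),(331,260),(328,160),(305,125)): o,dd=ray(c,[(u,v)]); print((o+dd[0]*d[v,u]).round(4),im[v,u])
Tt=np.eye(4); a=np.radians(24); cc,ss=np.cos(a),np.sin(a); Tt[:3,:3]=np.array([[cc,0,ss],[0,-1,0],[ss,0,-cc]]).T; Tt[:3,3]=[.467,.0166,.2781]; print(delta(T,Tt))
E
```

```text
17.55 [0.428 0.315 0.155] 0.6009295251295229
[array([290.73831776, 104.8411215 ]), array([365.09259259, 104.49074074])] [[0.5154 0.3299 0.016 ]
 [0.5097 0.2781 0.016 ]]
[0.4457 0.3093 0.0218] [246 130  47]
[0.4    0.3143 0.0242] [173  77  26]
[0.4742 0.3083 0.0155] [249 246 246]
[0.5006 0.3218 0.0152] [248 245 244]
([2.92, 11.65, -4.93], [0.15, 2.96, -0.8])
```

The spanner is back flat within 1 mm of where it was. For the final check of the marks, I'll return to the earlier viewing pose, where they were well separated.

>>> jog_arm(targets=[[[0,1,-2],[0,0,0],60],[[0,2.6,-4],[0,0.4,0],60],[[0,4.4,-5.4],[0,0.8,-0.1],60],[[0.4,6.2,-5.6],[0.05,1.3,-0.3],60],[[1,8,-5.4],[0.1,1.8,-0.5],60],[[1.8,9.8,-5],[0.1,2.4,-0.6],60],[[2.2,11.2,-5],[0.15,2.9,-0.8],60],[[2.4,11.65,-4.9],[0.15,2.95,-0.8],60]])

```text
time: 18.6
tool_pos: [0.4526, 0.016, 0.2728]
tool_rot: [0.002, 0.979, -0.002, 0.205]
contact_force: [0.3, 0.1, -0.1]
gripper_width: 0.598
grasp_force: 0.0
```

>>> jog_arm(targets=[[[0,0,0],[0,0,0],60],[[0,0,0],[0,0,0],60],[[0,0,0],[0,0,0],60]])

```text
time: 18.98
tool_pos: [0.4533, 0.0187, 0.2742]
tool_rot: [0.001, 0.979, 0.001, 0.205]
contact_force: [0.0, 0.1, 0.3]
gripper_width: 0.599
grasp_force: 0.0
```

```bash
python3 - <<'E'
from look import *
look("w10")
z=np.load("pics/w10.npz"); c=cam("wrist",z["T"]); u,v=proj(c,C+Rr@np.array([.044*np.cos(np.radians(150)),.044*np.sin(np.radians(150)),-.004]))[0].round().astype(int); print(u,v); marks("w10",(u,v))
E
```

```text
t 18.975 F [0.  0.1 0.3] C at [340. 109.]
[327. 167.] 139 h 0 ang 150.3 range 145.9 154.9 r 0.034 0.0463
[327. 167.] 139 h -0.0165 ang 149.0 range 144.4 153.7 r 0.0359 0.0489
hole ang 35.2 r 25.9 bbox mm 11.75 11.75
hole ang -144.5 r 26.0 bbox mm 11.75 11.75
326 171
hist r (array([ 0,  1, 24, 24, 24, 22, 28, 25,  7,  0,  0,  0]), array([30, 32, 34, 36, 38, 40, 42, 44, 46, 48, 50, 52, 54]))
ring mark 101 150.1 150.1
strut 0.044 21 150.2 150.2
strut 0.045 21 150.2 150.2
strut 0.046 21 150.2 150.2
158 325 329 | 159 325 332 | 160 325 332 | 161 325 332 | 162 324 332 | 163 324 332 | 164 324 331 | 165 324 331 | 166 324 331 | 167 323 331 | 168 323 330 | 169 322 330 | 170 322 330 | 171 322 331 | 172 323 331 | 173 323 331 | 174 323 331 | 175 324 330 | 176 326 330 |
```

The marks line up (ring 150.1°, strut 150.2°) and the gripper touches nothing, so I'm handing in.

```bash
python3 -c "
from plant import *; print(job_done())"
```

```text
the job is handed in; nothing more can be done
None
```

I tightened the gland ring with the spanner until its paint mark lined up with the strut's, within about 1°, laid the spanner back flat, pins down, within about 1 mm of where it was, and handed the job in at about 19 s; no verdict came back.

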